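# Scoop two stirrer bars off the bench against a stop rail

### The job

Two white stirrer bars lie on the bench in front of the fixed metal stop rail. Take the flat scoop by its upright grip, push it along the bench so that the bars are pressed against the rail and ride up into the pan, then draw back and lift the scoop some 5 cm or more off the bench with both bars in it, without touching the bars with the fingers. Put the loaded scoop back level on the bench where it stood (within about 5 cm; its direction does not matter), and let go.

Things in the scene. Friction and masses are not known exactly. Their poses are not given: they have to be found in the camera images.
- scoop_grip (a point): Centre of the upright black grip (40 long x, 14 thick y, top 20 above this point) of the loose steel scoop, 180 g; 38 above the bench. Pinch it across y from above. +x points to the front edge. Pan: back wall x=28, front edge x=97, 130 wide inside, 136 outside, centred on y=0. Floor 2 thick, front 22 bevelled to the bench; side walls end at x=73, leaving 24 of bare blade. All mm.
- stop_rail: Aluminium rail fixed to the bench, 230 mm long (y), top at 40 mm. Origin on the bench under the middle of its front face, which looks to -x, to the robot; a bar is 12 mm thick, the gap under the rail 7 mm, 194 mm between its feet: bare blade slips under until the scoop's side walls meet the rail, bars are held. Draw back over 24 mm before lifting. Bars lie 25 to 55 mm before the face.
- bar_1: White plastic stirrer bar, octagonal, 12 mm across, 28 mm long along its y axis, 14 g, lying on the bench roughly parallel to the rail. Origin at the centre of its underside. It is slippery (friction about 0.18, on anything).
- bar_2: The second, identical stirrer bar, about 50 mm beside the first along the rail.

How it is judged:
On the way:
1. the scoop is held up clear of the bench (at least 35 mm) with both bars in it (x of bar_1 in the frame of scoop_grip between 0.026 and 0.093 m and y of bar_1 in the frame of scoop_grip between -0.067 and 0.067 m and z of bar_1 in the frame of scoop_grip between -0.045 and -0.01 m and x of bar_2 in the frame of scoop_grip between 0.026 and 0.093 m and y of bar_2 in the frame of scoop_grip between -0.067 and 0.067 m and z of bar_2 in the frame of scoop_grip between -0.045 and -0.01 m and height (world z) of scoop_grip above 0.073 m), for 0.3 s.
At the end, for the whole second after the job is handed in: both bars lie in the scoop's pan; the scoop lies flat on the bench (grip point less than 46 mm up, tilt under 0.1 rad), its grip within 60 mm of where it was at the start, everything at rest and let go (x of bar_1 in the frame of scoop_grip between 0.026 and 0.093 m and y of bar_1 in the frame of scoop_grip between -0.067 and 0.067 m and z of bar_1 in the frame of scoop_grip between -0.045 and -0.01 m and x of bar_2 in the frame of scoop_grip between 0.026 and 0.093 m and y of bar_2 in the frame of scoop_grip between -0.067 and 0.067 m and z of bar_2 in the frame of scoop_grip between -0.045 and -0.01 m and distance of scoop_grip from where it was at the start of the episode below 0.06 m and height (world z) of scoop_grip below 0.046 m and angle between scoop_grip's own z axis and vertical below 0.1 rad and linear speed of scoop below 0.01 m/s and linear speed of each of bar_1, bar_2 below 0.02 m/s); the robot touches nothing.
It fails at once if the fingers touch a bar (contact force between the fingers and bar_1 above 0.5 N or contact force between the fingers and bar_2 above 0.5 N).
It also fails if it takes over 46 s, if anything falls off the work surface, if the arm or the gripper's body presses on something with over 40 N, if the wrist force passes 120 N, or if a joint passes its speed limit or range.

### The arm

A 6-joint arm with a two-finger parallel gripper is mounted at the origin on a cart in front of the work surface, level with it; the furniture and walls round the work are solid. World frame = base frame: x ahead of the robot, y to its left, z up, the work surface at z = 0. Lengths are in m, angles in rad, forces in N, time in s.
With the tool pointing down it reaches from about 0.3 to 0.775 m from the base axis. Payload 14.6 kg.
Tool frame: the origin (TCP) lies at the very end of the fingers, on their centre line; the grasp point (between the pads) lies 19 mm behind it; x points along the fingers, y is the direction in which the jaws open and shut, and the axes are right-handed (so a half turn about x gives the same grasp; the last joint's range is limited). The gripper opens to 94 mm and grips with 3 to 60 N. Pads are 16 mm wide; open, the fingers measure 119 mm over their backs; the gripper's body (75 mm by 177 mm) begins 78 mm behind the grasp point.
Start: joints at [-1.276, 0.3, 1.521, -0, 1.321, -0.067], TCP at [0.195, -0.514, 0.169] pointing down, gripper open.
Joint ranges: [-3.03, 3.03], [-0.79, 2.21], [0.23, 2.52], [-1.04, 4.18], [0, 3.07], [-2.55, 2.55]. Speed limits (rad/s): [2.22, 2.22, 2.57, 3.14, 3.14, 3.14].

### API

Orientations are given as a rotation vector (axis times angle).
In Python, from rig import arm, eyes, workorder gives the robot as it stands.
- The arm moves only by the shell command python3 -m handwheel 'ROWS' [FORCE]. ROWS is JSON, a list that holds one entry, the list of rows, each a list of 7 numbers: the finger opening in m, from 0 to 0.094, then the shift along the tool's x, y, z in m, then the turn, a rotation vector about the tool's x, y, z in rad. In form: [[[fingers, tx, ty, tz, ax, ay, az], ...]]. A call has 1 to 8 rows; each row is the pose to reach, as a shift and turn from the pose commanded when the call began, along the tool's axes at that moment; what a row does not reach only later rows make up. A row lasts 1/10 s, in which the tool goes at most 50 mm and 8.59 degrees, less where a joint would pass 70% of its speed; a pose out of reach is approached as far as the arm can. A call with a gripper value outside its range is refused whole. The fingers move at their own pace and stop on an object; FORCE is the grip in N (left out, the last holds). Time passes only in rows, so rows that repeat a pose let the fingers close. It gives the time, the measured TCP pose, the force and the opening at its end, in the units of the state.
- arm.state(): the state, without advancing time (a new reading comes with each control period).
- eyes.grab_frame(name): name is "scene" or "top" or "wrist"; returns a dict with "color" (420x560x3 uint8, blue, green, red), "range_z" (420x560 float32, m along the optical axis (not along the pixel's ray), 0 where there is no reading), "mtx" (3x3 intrinsics, pixels), "R" (3x3) and "t" (3): a world point X has camera coordinates R X + t; the wrist camera has in their place "mount" (4x4, takes a point from camera to tool coordinates, whose origin is the TCP and whose axes are the tool frame's). Camera axes: x right, y down, z forward; pixel columns grow to the right and rows downward; lengths in m; the calibration is good to about 2 mm. A picture is of the moment at which its call begins: read the wrist's pose just before it.
- workorder.finish_job(): hands the job in, once; it reports no verdict.
Trained networks look in the newest picture that a camera, given by its name, has taken for a name from the list of things; names that differ only in an ending like _2 or _b are one class to them, and where a whole thing is asked for, a point or a joint stands for the part that bears it (a point fixed in the world has none). Each returns a list of dicts, best first, with "score" (0 to 1); they miss things now and then, are a little off and sometimes report something else, mostly with a low value. They report only what shows in the picture. A call takes as long as a camera call.
- eyes.spot_in(camera, name): "centre" ([column, row] in pixels, amid what is visible of it).
- eyes.landmark_of(camera, name): "centre" ([column, row] in pixels: a listed point, or the origin of a listed thing).
The state is a dict: "time": time; "joint_pos": joint angles; "joint_velocities": joint speeds; "joint_efforts": joint torques, N m; "position": TCP position; "tcp_rot": TCP orientation; "wrist_force": force on the tool from outside, world axes, zero at the start; "wrist_torque": the same for the moment, N m; "width": finger opening in m.
Only numpy, scipy, OpenCV 4.12 (cv2) and the standard library are available. Lean on these libraries where they do the work, as an engineer would, in place of code of your own. Each camera call takes 0.05 s, during which the arm holds its last target. There are 200 camera calls.

## Working session

There is one attempt and no reset: what is moved stays moved. The work goes in short steps, Python scripts to look and compute and a shell command to move; the robot and the scene stay as the last step left them, time stands still between calls to the robot, and variables do not carry over. Pictures are saved under pics/ and viewed, about 8 in all and at most 12, crops included, and the job is handed in when it is done.

```bash
ls; mkdir -p pics; cat > h.py <<'E'
import numpy as np, cv2
from rig import arm, eyes, workorder
from scipy.spatial.transform import Rotation as Ro
def cam(n):
    s=arm.state(); f=eyes.grab_frame(n)
    if 'R' in f: R=np.array(f['R']);t=np.array(f['t']); Rw=R.T; tw=-R.T@t
    else:
        M=np.array(f['mount']); T=np.eye(4);T[:3,:3]=Ro.from_rotvec(s['tcp_rot']).as_matrix();T[:3,3]=s['position'];W=T@M;Rw=W[:3,:3];tw=W[:3,3]
    return f,Rw,tw
def ray(f,Rw,tw,p,z):
    d=Rw@np.linalg.solve(np.array(f['mtx']),[p[0],p[1],1.]); return tw+d*(z-tw[2])/d[2]
def cloud(f,Rw,tw):
    h,w=f['range_z'].shape;u,v=np.meshgrid(range(w),range(h))
    d=np.stack([u,v,np.ones_like(u)],-1)@np.linalg.inv(f['mtx']).T*f['range_z'][...,None]
    return d@Rw.T+tw
E
python3 - <<'E'
from h import *
s=arm.state();print(s['time'],s['position'],s['tcp_rot'],s['width'])
print(Ro.from_rotvec(s['tcp_rot']).as_matrix().round(3))
for c in ['top','scene']:
    f,Rw,tw=cam(c);cv2.imwrite(f'pics/{c}0.png',f['color'])
    for n,z in [('scoop_grip',.038),('stop_rail',0),('bar_1',0)]:
        for r in eyes.landmark_of(c,n)[:3]: print(c,n,round(r['score'],2),r['centre'],ray(f,Rw,tw,r['centre'],z).round(4))
E
```

```text
pics
0.0 [ 0.19458159 -0.51411241  0.16880429] [ 2.02445954  0.37150181 -2.02476678] 0.09372658928798051
[[-0.     0.354 -0.935]
 [ 0.001 -0.935 -0.354]
 [-1.    -0.001 -0.   ]]
top scoop_grip 0.73 [224.4, 264.7] [0.4873 0.4209 0.038 ]
top stop_rail 0.57 [324.4, 159.3] [0.6725 0.257  0.    ]
top bar_1 0.61 [307.3, 192.7] [0.6136 0.286  0.    ]
top bar_1 0.58 [338.7, 182.4] [0.6323 0.2321 0.    ]
scene scoop_grip 0.71 [245.1, 277.0] [0.4869 0.4224 0.038 ]
scene stop_rail 0.68 [282.7, 183.7] [ 0.681   0.2646 -0.    ]
scene bar_1 0.68 [245.6, 274.0] [0.5151 0.4118 0.    ]
scene bar_1 0.6 [303.6, 198.1] [0.6299 0.2434 0.    ]
scene bar_1 0.56 [288.2, 207.0] [0.6217 0.2803 0.    ]
```

```bash
python3 - <<'E'
from h import *
f,Rw,tw=cam('top');P=cloud(f,Rw,tw)
x,y,z=P[...,0],P[...,1],P[...,2]
ok=f['range_z']>0
def fit(m,name):
    p=P[m][:,:2].astype(np.float32);print(name,len(p),cv2.minAreaRect(p) if len(p)>3 else '', P[m][:,2].mean())
near=np.hypot(x-.487,y-.421)<.04
fit(ok&near&(z>.045)&(z<.08),'grip top')
rl=ok&(np.hypot(x-.675,y-.26)<.16)&(z>.033)&(z<.05);fit(rl,'rail top')
fit(ok&(np.hypot(x-.487,y-.421)<.12)&(z>.008)&(z<.1),'scoop')
fit(ok&(np.hypot(x-.487,y-.421)<.12)&(z>.004)&(z<.03),'walls')
c=cv2.resize(f['color'][110:330,150:420],None,fx=2.9,fy=2.7);cv2.imwrite('pics/topc.png',c)
E
```

```text
grip top 245 ((0.48749732971191406, 0.41907668113708496), (0.039964839816093445, 0.014737742953002453), 0.6113541722297668) 0.056493422729957755
rail top 1202 ((0.7152770757675171, 0.2427344173192978), (0.2547300457954407, 0.12341197580099106), 83.47657012939453) 0.03967409807649532
scoop 624 ((0.513513445854187, 0.4188460111618042), (0.1362522542476654, 0.0923197790980339), 89.25660705566406) 0.03498280669304151
walls 828 ((0.48006635904312134, 0.4180485010147095), (0.2273145318031311, 0.22360952198505402), 71.38733673095703) 0.011500181982066421
```

View pics/topc.png

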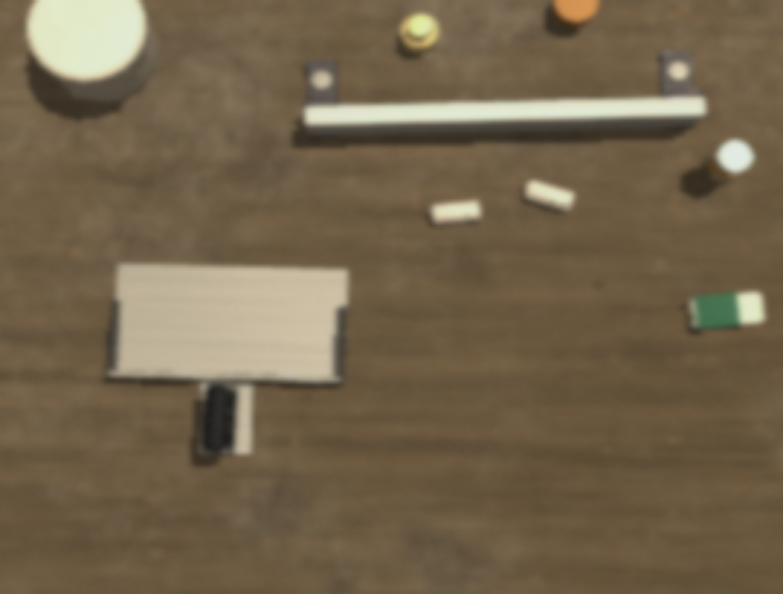

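View pics/scene0.png

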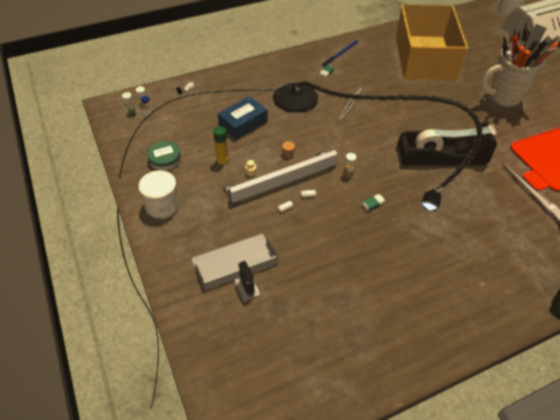

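The top crop shows the scoop at lower left with its grip at (220,415) and the rail across the top. The bars are at (455,211) and (550,195), and the space between scoop and rail is clear. The scene view agrees. Next I'll refine the rail line and bars, and check for tall things on the way.

```bash
cat >> h.py <<'E'
def shift(p,yaw):
    """tool-axes shift/turn from present pose to tool x down, tool z along heading yaw"""
    s=arm.state();R=Ro.from_rotvec(s['tcp_rot']); c,n=np.cos(yaw),np.sin(yaw)
    G=Ro.from_matrix(np.array([[0,-n,c],[0,c,n],[-1,0,0]]))
    return R.inv().apply(np.array(p)-s['position']).round(4),(R.inv()*G).as_rotvec().round(4)
E
python3 - <<'E'
from h import *
f,Rw,tw=cam('top');P=cloud(f,Rw,tw);x,y,z=P[...,0],P[...,1],P[...,2];ok=f['range_z']>0
m=ok&(z>.033)&(z<.046)&(x>.655)&(x<.72)&(y>.13)&(y<.39)
p=P[m];ys=np.arange(.16,.37,.012);fr=np.array([[t,np.percentile(p[abs(p[:,1]-t)<.006][:,0],4)] for t in ys])
print('rail y range',p[:,1].min(),p[:,1].max());k=np.polyfit(fr[:,0],fr[:,1],1);print('front x=a*y+b',k,'at .26',np.polyval(k,.26),(fr[:,1]-np.polyval(k,fr[:,0])).round(4))
hsv=cv2.cvtColor(f['color'],cv2.COLOR_BGR2HSV)
for c in [(.614,.286),(.632,.232)]:
    m=ok&(np.hypot(x-c[0],y-c[1])<.03)&(z>.006)&(z<.02);print(m.sum(),cv2.minAreaRect(P[m][:,:2].astype(np.float32)))
m=ok&(z>.08);n,l,st,ce=cv2.connectedComponentsWithStats(m.astype(np.uint8))
for i in range(1,n):
    if st[i,4]>15: q=P[l==i];print('tall',st[i,4],q.min(0).round(2),q.max(0).round(2))
print(shift([.4875,.419,.15],-.013), shift([.45,0,.2],-.013))
E
```

```text
rail y range 0.14578753775502562 0.3754563390076555
front x=a*y+b [-0.04127188  0.68348175] at .26 0.6727510634445508 [ 0.0001 -0.0001  0.0002 -0.0002 -0.0001  0.      0.0002  0.0003 -0.0003
 -0.0001  0.      0.     -0.0001 -0.0003  0.0003  0.0001 -0.     -0.    ]
119 ((0.6206531524658203, 0.28671878576278687), (0.012550567276775837, 0.027866091579198837), 6.4141316413879395)
115 ((0.6321976780891418, 0.2319479137659073), (0.02759779989719391, 0.012497706338763237), 72.13956451416016)
tall 2220 [ 0.49 -0.03  0.08] [0.86 0.12 0.2 ]
tall 188 [0.78 0.34 0.08] [0.8  0.36 0.09]
(array([ 0.0194, -0.7693, -0.6042]), array([-2.7668e+00, -2.0000e-04, -0.0000e+00])) (array([-0.0306, -0.3907, -0.4209]), array([-2.7668e+00, -2.0000e-04, -0.0000e+00]))
```

```bash
python3 -m handwheel '[[[0.06,-0.05,0,0,0,0,0],[0.06,-0.1,-0.06,-0.05,-0.2,0,0],[0.06,-0.1,-0.77,-0.6,-2.767,0,0],[0.06,-0.1,-0.77,-0.6,-2.767,0,0],[0.06,-0.1,-0.77,-0.6,-2.767,0,0],[0.06,-0.1,-0.77,-0.6,-2.767,0,0],[0.06,-0.1,-0.77,-0.6,-2.767,0,0],[0.06,-0.1,-0.77,-0.6,-2.767,0,0]]]' 60
python3 - <<'E'
from h import *
print(arm.state()['joint_pos'],shift([.4875,.419,.25],-.013))
E
```

```text
time: 1.3
position: [0.2967, -0.1861, 0.2539]
tcp_rot: [1.321, 1.132, -1.321]
wrist_force: [0.8, -0.1, 0.1]
width: 0.0602
[-6.65100950e-01 -2.26438138e-01  1.87127431e+00  9.25749518e-05
  1.49584035e+00 -5.11589897e-01] (array([ 0.0038,  0.0961, -0.6272]), array([-1.7113e+00,  1.0000e-03, -3.0000e-04]))
```

```bash
python3 -m handwheel '[[[0.06,0,0.09,-0.61,-1.68,0,0],[0.06,0,0.09,-0.61,-1.68,0,0],[0.06,0,0.09,-0.61,-1.68,0,0],[0.06,0,0.09,-0.61,-1.68,0,0],[0.06,0,0.09,-0.61,-1.68,0,0],[0.06,0,0.09,-0.61,-1.68,0,0],[0.06,0,0.09,-0.61,-1.68,0,0],[0.06,0,0.09,-0.61,-1.68,0,0]]]'
python3 - <<'E'
from h import *
print(arm.state()['joint_pos'],shift([.4875,.419,.25],-.013))
E
```

```text
time: 2.1
position: [0.4171, 0.1959, 0.2539]
tcp_rot: [0.41, 1.531, -0.41]
wrist_force: [0.7, -1.2, -0.3]
width: 0.0602
[ 3.59628149e-01  4.18806714e-02  1.62677646e+00 -6.09816136e-05
  1.47227378e+00 -6.88046143e-01] (array([ 0.004 ,  0.2285, -0.0505]), array([-5.101e-01,  6.000e-04, -3.000e-04]))
```

```bash
python3 -m handwheel '[[[0.06,0.02,0.225,-0.05,-0.49,0,0],[0.06,0.05,0.225,-0.05,-0.49,0,0],[0.06,0.1,0.225,-0.05,-0.49,0,0],[0.06,0.1,0.225,-0.05,-0.49,0,0],[0.06,0.1,0.225,-0.05,-0.49,0,0],[0.06,0.1,0.225,-0.05,-0.49,0,0],[0.06,0.1,0.225,-0.05,-0.49,0,0],[0.06,0.1,0.225,-0.05,-0.49,0,0]]]'
python3 - <<'E'
from h import *
print(shift([.4875,.419,.026],-.013))
f,Rw,tw=cam('wrist');cv2.imwrite('pics/w1.png',f['color'])
for r in eyes.landmark_of('wrist','scoop_grip')[:2]: print(r['score'],r['centre'],ray(f,Rw,tw,r['centre'],.038))
P=cloud(f,Rw,tw);m=(f['range_z']>0)&(P[...,2]>.05)&(P[...,2]<.064)&(np.hypot(P[...,0]-.487,P[...,1]-.419)<.035)
print(m.sum(),cv2.minAreaRect(P[m][:,:2].astype(np.float32)) if m.sum() else '')
m=(f['range_z']>0)&(P[...,2]>.004)&(P[...,2]<.064)&(np.hypot(P[...,0]-.487,P[...,1]-.419)<.035)
print(np.histogram(P[m][:,2],12))
E
```

```text
time: 2.9
position: [0.4878, 0.4124, 0.155]
tcp_rot: [0.032, 1.569, -0.031]
wrist_force: [1.1, 0.5, 0.3]
width: 0.06
(array([ 0.129 ,  0.0064, -0.0007]), array([-0.0272,  0.0012, -0.0009]))
0.68 [287.8, 194.9] [0.48408984 0.42334037 0.038     ]
642 ((0.4850590229034424, 0.4210909307003021), (0.014794250018894672, 0.0402577742934227), 89.85163879394531)
(array([397,  39,  57,  48,  92,  10,   6,   8,   6,   9, 111, 522]), array([0.00400023, 0.00872198, 0.01344372, 0.01816547, 0.02288722,
       0.02760897, 0.03233072, 0.03705247, 0.04177422, 0.04649597,
       0.05121771, 0.05593946, 0.06066121]))
```

View pics/w1.png

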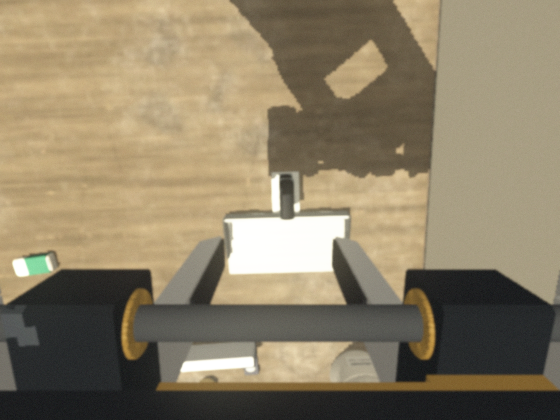

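The wrist view shows the grip at (287,195), centred between the fingers, with the pan ahead of it at (287,240). I'll go down and close on it.

```bash
python3 -m handwheel '[[[0.06,0,0.007,-0.002,-0.02,0,0],[0.06,0.045,0.007,-0.002,-0.02,0,0],[0.06,0.09,0.007,-0.002,-0.02,0,0],[0.06,0.115,0.007,-0.002,-0.02,0,0],[0.06,0.127,0.007,-0.002,-0.02,0,0],[0.06,0.127,0.007,-0.002,-0.02,0,0],[0.0,0.127,0.007,-0.002,-0.02,0,0],[0.0,0.127,0.007,-0.002,-0.02,0,0]]]' 60
python3 -m handwheel '[[[0.0,0,0,0,0,0,0],[0.0,0,0,0,0,0,0],[0.0,0,0,0,0,0,0],[0.0,0,0,0,0,0,0]]]' 60
python3 - <<'E'
from h import *
print(arm.state()['position'],shift([.47,.265,.03],.041))
E
```

```text
time: 3.8
position: [0.4866, 0.4206, 0.0288]
tcp_rot: [0.017, 1.568, -0.014]
wrist_force: [-0.7, 1.0, 0.4]
width: 0.0471
time: 4.2
position: [0.4859, 0.42, 0.0269]
tcp_rot: [0.016, 1.571, -0.015]
wrist_force: [0.2, -0.0, -0.8]
width: 0.0157
[0.48586409 0.42004968 0.02685766] (array([-0.0032, -0.1553, -0.0128]), array([-0.0608,  0.0001, -0.0001]))
```

```bash
python3 -m handwheel '[[[0.0,0,0,0,0,0,0],[0.0,0,0,0,0,0,0],[0.0,0,0,0,0,0,0],[0.0,-0.004,0,0,0,0,0],[0.0,-0.008,-0.005,-0.002,0,0,0],[0.0,-0.008,-0.015,-0.004,0,0,0],[0.0,-0.008,-0.03,-0.007,-0.01,0,0],[0.0,-0.008,-0.05,-0.01,-0.02,0,0]]]' 60
python3 -m handwheel '[[[0.0,0,-0.02,-0.002,-0.01,0,0],[0.0,0,-0.04,-0.003,-0.02,0,0],[0.0,0,-0.06,-0.003,-0.03,0,0],[0.0,0,-0.075,-0.003,-0.04,0,0],[0.0,0,-0.09,-0.003,-0.04,0,0],[0.0,0,-0.103,-0.003,-0.04,0,0],[0.0,0,-0.105,-0.003,-0.04,0,0],[0.0,0,-0.105,-0.003,-0.04,0,0]]]' 60
python3 - <<'E'
from h import *
f,Rw,tw=cam('top');P=cloud(f,Rw,tw)
s=arm.state();print(s['position'],s['width'],s['wrist_force'],shift([.47,.265,.03],.041))
cv2.imwrite('pics/top1.png',cv2.resize(f['color'][110:330,200:420],None,fx=2.7,fy=2.7))
x,y,z=P[...,0],P[...,1],P[...,2]
for a in (.22,.24,.25,.27,.29,.31):
    m=(abs(y-a)<.004)&(x>.5)&(x<.6); o=np.argsort(x[m]); print(a,np.c_[x[m],z[m]][o][::6].round(3).tolist())
E
```

```text
time: 5.0
position: [0.4744, 0.3693, 0.0347]
tcp_rot: [-0.001, 1.571, 0.001]
wrist_force: [-0.2, -0.5, -0.5]
width: 0.0007
time: 5.8
position: [0.472, 0.265, 0.0348]
tcp_rot: [-0.031, 1.57, 0.031]
wrist_force: [-0.8, -1.1, 1.1]
width: 0.0008
[0.47193206 0.26541548 0.03477121] 0.00043936316899372105 [ 0.05744738 -0.63528642  0.74147859] (array([ 0.0048, -0.0003, -0.0019]), array([-0.001 ,  0.0002, -0.0002]))
0.22 [[0.501, 0.384], [0.501, 0.382], [0.502, 0.382], [0.503, 0.382], [0.504, 0.382], [0.505, 0.383], [0.505, 0.375], [0.506, 0.375], [0.507, 0.378], [0.508, 0.378], [0.509, 0.379], [0.51, 0.378], [0.511, 0.373], [0.512, 0.372], [0.514, 0.375], [0.517, 0.366], [0.52, 0.366], [0.543, 0.001], [0.545, -0.0], [0.549, -0.001], [0.552, 0.001], [0.554, 0.0], [0.555, 0.002], [0.557, -0.0], [0.56, 0.002], [0.562, 0.001], [0.564, -0.004], [0.567, 0.004], [0.569, 0.003], [0.571, 0.001], [0.573, 0.0], [0.576, 0.0], [0.578, -0.001], [0.581, 0.003], [0.583, 0.0], [0.586, 0.001], [0.588, -0.0], [0.59, 0.001], [0.592, -0.0], [0.595, 0.002], [0.596, 0.002], [0.598, 0.0]]
0.24 [[0.501, 0.377], [0.5
[... 3488 characters left out ...]
31 [[0.508, -0.001], [0.51, 0.0], [0.513, 0.0], [0.515, -0.002], [0.518, 0.001], [0.52, 0.001], [0.523, 0.003], [0.525, 0.001], [0.527, 0.001], [0.528, -0.001], [0.53, -0.003], [0.533, 0.003], [0.535, 0.0], [0.537, 0.001], [0.539, -0.002], [0.542, -0.0], [0.544, 0.0], [0.545, -0.0], [0.547, 0.001], [0.549, -0.001], [0.552, 0.001], [0.554, 0.001], [0.556, 0.001], [0.557, 0.0], [0.559, -0.002], [0.562, 0.003], [0.564, 0.002], [0.566, -0.001], [0.568, 0.001], [0.57, -0.001], [0.573, 0.002], [0.575, -0.001], [0.576, 0.0], [0.578, -0.0], [0.58, -0.002], [0.583, 0.003], [0.585, 0.001], [0.587, 0.001], [0.589, -0.002], [0.59, -0.001], [0.593, 0.003], [0.595, 0.002], [0.597, 0.001], [0.599, -0.001]]
```

View pics/top1.png

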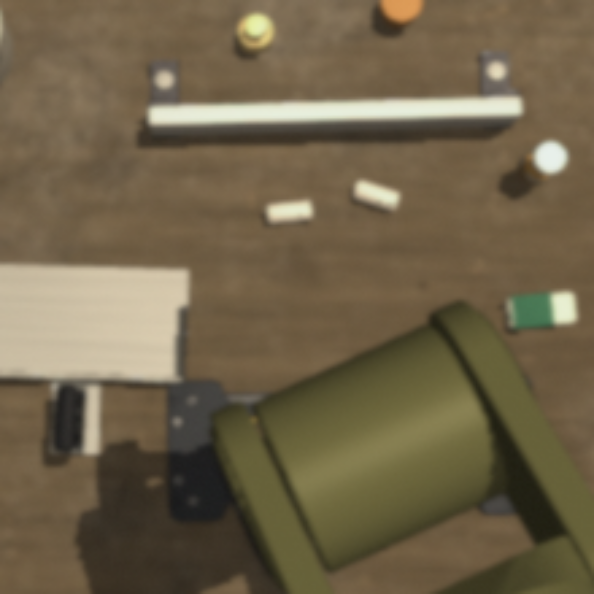

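The fingers closed to zero and the scoop is still at (70,420) in this crop, so the grasp missed. I'll find out why before going on.

```bash
python3 - <<'E'
from h import *
f,Rw,tw=cam('wrist');cv2.imwrite('pics/w2.png',f['color'])
s=arm.state();K=np.array(f['mtx']);M=np.array(f['mount']);print(M.round(4).tolist())
for d in (0,-.019,.05,.128):
    c=np.linalg.inv(M)@[d,0,0,1];q=K@c[:3];print(d,(q[:2]/q[2]).round(1))
P=cloud(f,Rw,tw);x,y,z=P[...,0],P[...,1],P[...,2]
m=(f['range_z']>0)&(z>.05)&(z<.064)&(np.hypot(x-.487,y-.419)<.05)
print('grip wrist',m.sum(),P[m].mean(0) if m.sum() else '')
r=f['range_z'];print(r[230:330:10,270:300:10])
f,Rw,tw=cam('top');P=cloud(f,Rw,tw);x,y,z=P[...,0],P[...,1],P[...,2]
m=(f['range_z']>0)&(z>.05)&(z<.08)&(np.hypot(x-.487,y-.419)<.04);print('grip top',m.sum(),P[m].mean(0))
print(s['joint_pos'],s['width'])
E
```

```text
[[0.0009, -0.2282, 0.9736, -0.216], [1.0, -0.0005, -0.001, 0.001], [0.0007, 0.9736, 0.2282, -0.066], [0.0, 0.0, 0.0, 1.0]]
0 [276.7 233.2]
-0.019 [276.5 242.2]
0.05 [276.9 215.1]
0.128 [277.2 197. ]
grip wrist 1807 [0.48354891 0.41848178 0.05631849]
[[0.26015905 0.26089248 0.26021326]
 [0.18025374 0.1859907  0.1812385 ]
 [0.16376483 0.16831528 0.16525894]
 [0.15144917 0.15625694 0.15107146]
 [0.08156701 0.14511362 0.08108296]
 [0.07702352 0.13423696 0.        ]
 [0.07341206 0.12596758 0.07110938]
 [0.07218525 0.12022402 0.06735972]
 [0.07027259 0.0735227  0.06366747]
 [0.06823393 0.07212581 0.0649404 ]]
grip top 239 [0.48718613 0.41850682 0.05646047]
[ 4.44999801e-01  4.31357172e-01  1.67924786e+00  1.21391147e-04
  1.03081976e+00 -1.16623050e+00] 0.0004067949757719041
```

View pics/w2.png

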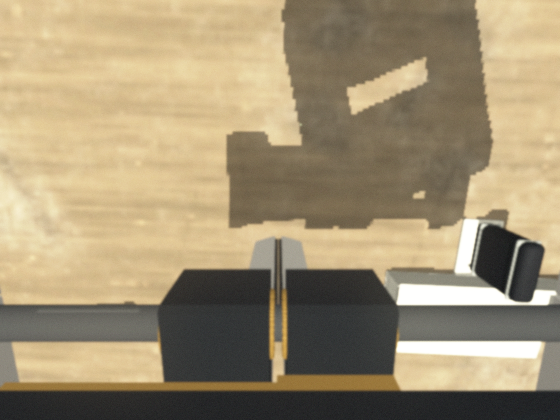

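The fingertips are at (278,240), empty, and the grip stands untouched at (505,260). I'll go back and repeat the grasp, this time checking before and after closing.

```bash
python3 -m handwheel '[[[0.06,-0.05,0,0,0,0,0],[0.06,-0.065,0.03,0,0.02,0,0],[0.06,-0.065,0.08,0.01,0.04,0,0],[0.06,-0.065,0.13,0.018,0.04,0,0],[0.06,-0.065,0.155,0.019,0.04,0,0],[0.06,-0.065,0.155,0.019,0.04,0,0],[0.06,-0.03,0.155,0.019,0.04,0,0],[0.06,0.008,0.155,0.019,0.04,0,0]]]' 60
python3 -m handwheel '[[[0.06,0,0,0,0,0,0],[0.06,0,0,0,0,0,0]]]'
python3 - <<'E'
from h import *
f,Rw,tw=cam('wrist');cv2.imwrite('pics/w3.png',f['color']);s=arm.state()
print(s['position'],s['width'],s['wrist_force'],shift([.486,.4195,.026],-.005))
E
```

```text
time: 6.75
position: [0.4849, 0.4213, 0.0267]
tcp_rot: [0.001, 1.569, 0.002]
wrist_force: [0.5, 0.1, -0.1]
width: 0.0591
time: 6.95
position: [0.4847, 0.4207, 0.0274]
tcp_rot: [-0.0, 1.571, -0.0]
wrist_force: [0.5, 0.6, 1.1]
width: 0.0602
[0.48534395 0.42125127 0.02869451] 0.05972082666886963 [-0.28024988  0.70036443  0.78013803] (array([ 0.0027, -0.0018,  0.0007]), array([ 0.0051,  0.0016, -0.0013]))
```

View pics/w3.png

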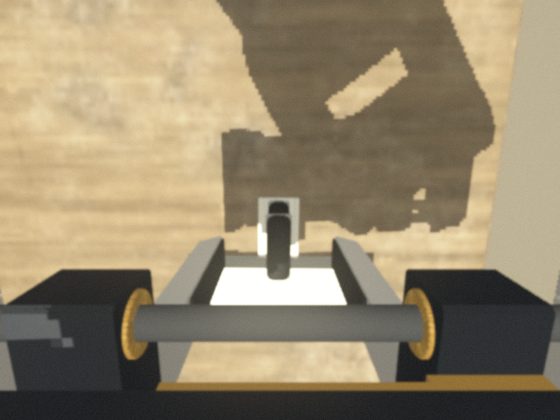

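The grip is between the fingers at (278,240). Now I'll close in steps and watch the width.

```bash
python3 -m handwheel '[[[0.0,0,0,0,0,0,0],[0.0,0,0,0,0,0,0],[0.0,0,0,0,0,0,0],[0.0,0,0,0,0,0,0],[0.0,0,0,0,0,0,0],[0.0,0,0,0,0,0,0],[0.0,0,0,0,0,0,0]]]' 40
python3 -m handwheel '[[[0.0,0,0,0,0,0,0],[0.0,0,0,0,0,0,0],[0.0,0,0,0,0,0,0]]]' 40
python3 -m handwheel '[[[0.0,-0.005,0,0,0,0,0],[0.0,-0.01,0,0,0,0,0],[0.0,-0.01,0,0,0,0,0],[0.0,-0.01,0,0,0,0,0]]]' 40
python3 - <<'E'
from h import *
f,Rw,tw=cam('wrist');cv2.imwrite('pics/w4.png',f['color']);s=arm.state()
print(s['position'],s['width'],s['wrist_force'])
E
```

```text
time: 7.7
position: [0.4846, 0.4209, 0.0267]
tcp_rot: [-0.0, 1.571, 0.0]
wrist_force: [0.1, 0.6, -0.7]
width: 0.0074
time: 8.0
position: [0.4846, 0.4209, 0.0267]
tcp_rot: [-0.0, 1.571, 0.0]
wrist_force: [0.6, -0.3, 0.9]
width: 0.0004
time: 8.4
position: [0.4847, 0.4209, 0.037]
tcp_rot: [0.0, 1.57, 0.0]
wrist_force: [0.3, 0.3, 0.8]
width: 0.0003
[0.48459446 0.42087267 0.03674062] 0.000574619091755453 [ 0.07206282 -0.2822394  -1.18675498]
```

View pics/w4.png

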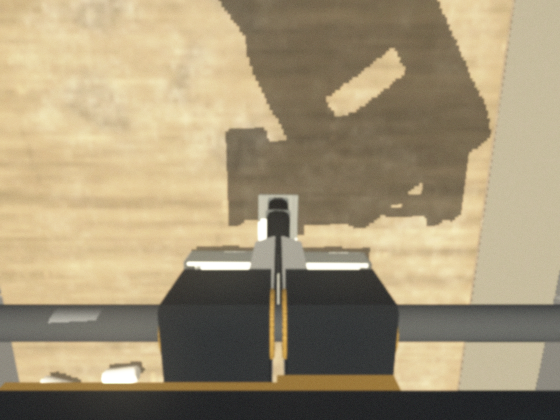

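The fingers closed above the grip. They hide its front half, and the rest still shows at (278,218). I'll measure where the fingertips really are in tool coordinates.

```bash
python3 - <<'E'
from h import *
f=eyes.grab_frame('wrist');M=np.array(f['mount']);T=cloud(f,M[:3,:3],M[:3,3])
for c in (265,270,275,278,282,287,292):
    print(c,[(r,*(T[r,c]*1000).round(0).astype(int)) for r in range(196,300,8) if f['range_z'][r,c]>0])
f,Rw,tw=cam('scene');P=cloud(f,Rw,tw)
cv2.imwrite('pics/s2.png',cv2.resize(f['color'][170:340,160:340],None,fx=3.3,fy=3.3))
E
```

```text
265 [(196, np.int64(33), np.int64(-9), np.int64(-19)), (204, np.int64(33), np.int64(-9), np.int64(-13)), (212, np.int64(33), np.int64(-9), np.int64(-7)), (220, np.int64(33), np.int64(-9), np.int64(0)), (228, np.int64(32), np.int64(-9), np.int64(6)), (236, np.int64(32), np.int64(-9), np.int64(12)), (244, np.int64(-51), np.int64(-6), np.int64(-10)), (252, np.int64(-62), np.int64(-5), np.int64(-10)), (260, np.int64(-74), np.int64(-5), np.int64(-10)), (268, np.int64(-81), np.int64(-5), np.int64(-9)), (276, np.int64(-143), np.int64(-2), np.int64(-33)), (284, np.int64(-148), np.int64(-2), np.int64(-34)), (292, np.int64(-153), np.int64(-2), np.int64(-34))]
270 [(196, np.int64(32), np.int64(-5), np.int64(-19)), (204, np.int64(7), np.int64(-5), np.int64(-18)), (212, np.int64(-18), np.int64(-4), np.int64(-19)), (220, np.int64(-21), np.int64(-4), np.int64(-15)), (228, np.int64(-21), np.int64(-4), np.int64(-10)), (236, np.int64(-20), np.int64(-4), np.int64(-4)), (244, np.int64(-50), np.int64(-3), np.int64(-10)), (252, np.int64(-63), np.int64(-3), np.int64(-10)), (260, np.int64(-74), np.int64(-3)
[... 2776 characters left out ...]
92, np.int64(-151), np.int64(3), np.int64(-33))]
292 [(196, np.int64(32), np.int64(11), np.int64(-19)), (204, np.int64(31), np.int64(11), np.int64(-13)), (212, np.int64(33), np.int64(11), np.int64(-7)), (220, np.int64(33), np.int64(12), np.int64(0)), (228, np.int64(32), np.int64(12), np.int64(6)), (236, np.int64(31), np.int64(12), np.int64(12)), (244, np.int64(-51), np.int64(8), np.int64(-10)), (252, np.int64(-63), np.int64(8), np.int64(-10)), (260, np.int64(-73), np.int64(7), np.int64(-10)), (268, np.int64(-82), np.int64(7), np.int64(-10)), (276, np.int64(-143), np.int64(4), np.int64(-34)), (284, np.int64(-148), np.int64(4), np.int64(-34)), (292, np.int64(-151), np.int64(4), np.int64(-33))]
```

View pics/s2.png

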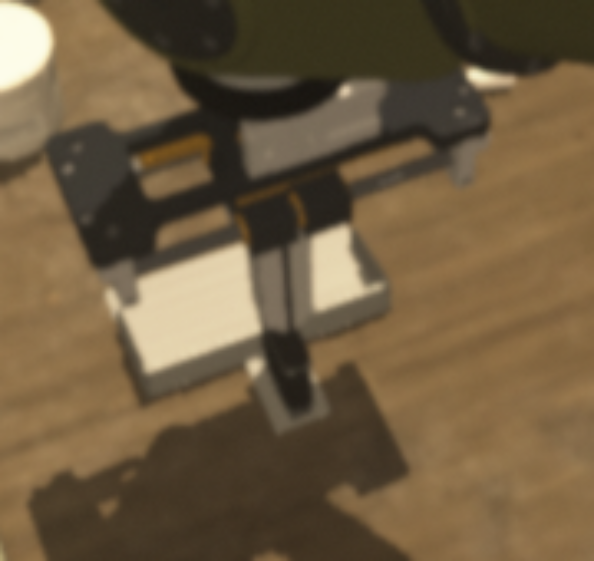

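The scene view shows it: the fingertips, at about (285,335), end just above the grip. Depth puts them about 38 mm short of the reported TCP (tool x ≈ -0.038), so the true tip height is reported z + 38 mm. I'll open, go down to match that, and watch the force.

```bash
python3 -m handwheel '[[[0.06,0,0,0,0,0,0],[0.06,0,0,0,0,0,0],[0.06,0,0,0,0,0,0],[0.06,0,0,0,0,0,0],[0.06,0,0,0,0,0,0],[0.06,0,0,0,0,0,0],[0.06,0,0,0,0,0,0],[0.06,0.015,0,0,0,0,0]]]' 40
python3 -m handwheel '[[[0.06,0.015,0,0,0,0,0],[0.06,0.025,0,0,0,0,0],[0.06,0.031,0,0,0,0,0],[0.06,0.031,0,0,0,0,0],[0,0.031,0,0,0,0,0],[0,0.031,0,0,0,0,0],[0,0.031,0,0,0,0,0],[0,0.031,0,0,0,0,0]]]' 60
python3 -m handwheel '[[[0,0,0,0,0,0,0],[0,0,0,0,0,0,0],[0,0,0,0,0,0,0],[0,0,0,0,0,0,0]]]' 60
```

```text
time: 9.35
position: [0.4856, 0.4216, 0.0231]
tcp_rot: [0.002, 1.568, 0.002]
wrist_force: [0.4, -0.4, 0.4]
width: 0.0589
time: 10.15
position: [0.4848, 0.421, -0.0089]
tcp_rot: [0.0, 1.57, 0.0]
wrist_force: [-1.3, 0.8, 0.1]
width: 0.0315
time: 10.55
position: [0.4846, 0.4209, -0.0092]
tcp_rot: [-0.0, 1.571, 0.0]
wrist_force: [-0.5, -0.5, 0.8]
width: 0.0137
```

Gripped at 13.7 mm. Now I'll lift slightly and carry it over in front of the bars.

```bash
python3 -m handwheel '[[[0,-0.004,0,0,0,0,0],[0,-0.01,0,0,0,0,0],[0,-0.01,-0.008,-0.004,0,0,0],[0,-0.01,-0.024,-0.008,-0.01,0,0],[0,-0.01,-0.044,-0.012,-0.02,0,0],[0,-0.01,-0.066,-0.014,-0.03,0,0],[0,-0.01,-0.088,-0.014,-0.041,0,0],[0,-0.01,-0.108,-0.014,-0.041,0,0]]]' 60
python3 -m handwheel '[[[0,0,-0.02,0,0,0,0],[0,0,-0.036,0,0,0,0],[0,0,-0.047,0,0,0,0],[0,0,-0.052,0,0,0,0],[0,0,-0.052,0,0,0,0],[0,0,-0.052,0,0,0,0]]]' 60
python3 - <<'E'
from h import *
f,Rw,tw=cam('top');P=cloud(f,Rw,tw);s=arm.state()
print(s['position'],s['tcp_rot'],s['width'],s['wrist_force'])
c=f['color'][110:330,200:420];cv2.imwrite('pics/top3.png',cv2.resize(c,None,fx=2.7,fy=2.7))
x,y,z=P[...,0],P[...,1],P[...,2]
for a in np.arange(.18,.35,.02):
    m=(abs(y-a)<.004)&(x>.53)&(x<.6)&(z<.06); b=x[m]; zz=z[m]; print(a.round(2),[zz[abs(b-q)<.004].mean().round(4) if (abs(b-q)<.004).any() else None for q in (.54,.55,.56,.57,.58,.59)])
E
```

```text
time: 11.35
position: [0.4701, 0.3115, 0.0008]
tcp_rot: [-0.033, 1.571, 0.033]
wrist_force: [-0.0, 0.2, -2.5]
width: 0.0135
time: 11.95
position: [0.4728, 0.2613, 0.0007]
tcp_rot: [-0.032, 1.57, 0.033]
wrist_force: [0.0, -0.9, -2.1]
width: 0.0135
[0.47274832 0.26143296 0.0006921 ] [-0.03264826  1.57043579  0.03285608] 0.013876822594733058 [ 0.12593179  0.23360699 -0.80653156]
0.18 [None, None, np.float64(-0.0005), np.float64(0.0004), np.float64(0.0001), np.float64(-0.0002)]
0.2 [None, np.float64(0.0111), np.float64(0.0114), np.float64(0.0107), np.float64(0.0002), np.float64(-0.0002)]
0.22 [np.float64(0.012), np.float64(0.0114), np.float64(0.0111), np.float64(0.0106), np.float64(-0.0001), np.float64(0.0002)]
0.24 [np.float64(0.012), np.float64(0.012), np.float64(0.0115), np.float64(0.0105), np.float64(-0.0003), np.float64(0.0005)]
0.26 [np.float64(0.0122), np.float64(0.0124), np.float64(0.0119), np.float64(0.0085), np.float64(0.0001), np.float64(-0.0001)]
0.28 [np.float64(0.0118), np.float64(0.0118), np.float64(0.0117), np.float64(0.0082), np.float64(0.001), np.float64(0.0006)]
0.3 [np.float64(0.0113), np.float64(0.0123), np.float64(0.0112), np.float64(0.0081), np.float64(-0.0003), np.float64(0.0001)]
0.32 [np.float64(0.0115), np.float64(0.0128), np.float64(0.0116), np.float64(0.0077), np.float64(0.0004), np.float64(0.0001)]
0.34 [np.float64(-0.0), np.float64(0.0001), np.float64(0.0005), np.float64(0.0008), np.float64(0.0006), np.float64(0.0)]
```

View pics/top3.png

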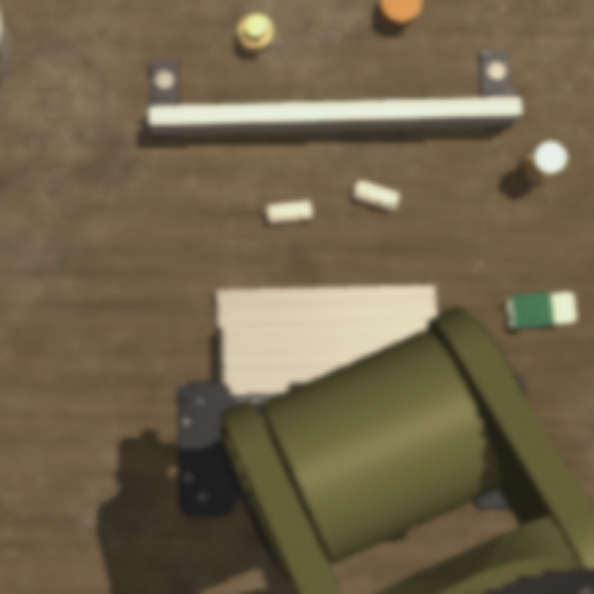

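The scoop is held level, about 10 mm up and centred on the bars: front edge on row 287, bars at (290,211) and (377,195). Now I'll lower it and push slowly.

```bash
python3 -m handwheel '[[[0,0.005,0,0,0,0,0],[0,0.01,0,0,0,0,0],[0,0.011,0,0.005,0,0,0],[0,0.011,0,0.015,0,0,0],[0,0.011,0,0.025,0,0,0],[0,0.011,0,0.032,0,0,0],[0,0.011,0,0.038,0,0,0],[0,0.011,0,0.044,0,0,0]]]' 60
python3 -m handwheel '[[[0,0,0,0.006,0,0,0],[0,0,0,0.012,0,0,0],[0,0,0,0.018,0,0,0],[0,0,0,0.024,0,0,0],[0,0,0,0.030,0,0,0],[0,0,0,0.036,0,0,0],[0,0,0,0.042,0,0,0],[0,0,0,0.048,0,0,0]]]' 60
python3 -m handwheel '[[[0,0,0,0.006,0,0,0],[0,0,0,0.012,0,0,0],[0,0,0,0.018,0,0,0],[0,0,0,0.024,0,0,0],[0,0,0,0.027,0,0,0],[0,0,0,0.029,0,0,0],[0,0,0,0.029,0,0,0]]]' 60
python3 - <<'E'
from h import *
f,Rw,tw=cam('scene');s=arm.state();print(s['position'],s['width'],s['wrist_force'])
cv2.imwrite('pics/s3.png',cv2.resize(f['color'][120:270,190:390],None,fx=3.5,fy=3.5))
f,Rw,tw=cam('top')
for r in eyes.landmark_of('top','bar_1')[:3]: print(r['score'],ray(f,Rw,tw,r['centre'],.002).round(4))
E
```

```text
time: 12.8
position: [0.5166, 0.2633, -0.0095]
tcp_rot: [-0.033, 1.571, 0.033]
wrist_force: [-10.7, -1.3, 16.4]
width: 0.0137
time: 13.6
position: [0.5646, 0.2654, -0.0095]
tcp_rot: [-0.032, 1.571, 0.033]
wrist_force: [-9.3, -0.3, 15.5]
width: 0.0137
time: 14.3
position: [0.5938, 0.2666, -0.0094]
tcp_rot: [-0.032, 1.57, 0.033]
wrist_force: [-6.4, -0.5, 12.5]
width: 0.0136
[ 0.59380562  0.26655538 -0.00947983] 0.013513838598138149 [-5.30426931  0.77092135 10.65320391]
```

View pics/s3.png

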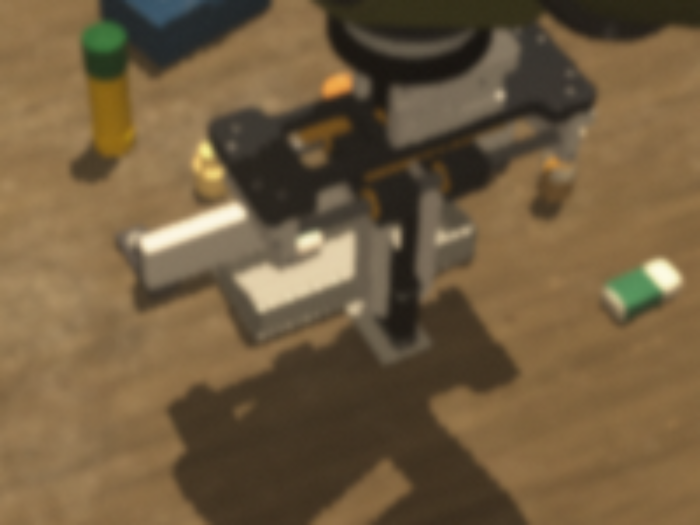

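One bar shows in the pan at (308,242), against the rail, with the walls not yet in contact. I'll push on in small steps until the walls meet the rail.

```bash
python3 -m handwheel '[[[0,0,0,0.0015,0,0,0],[0,0,0,0.003,0,0,0],[0,0,0,0.004,0,0,0],[0,0,0,0.004,0,0,0]]]' 60
python3 -m handwheel '[[[0,0,0,0.001,0,0,0],[0,0,0,0.002,0,0,0],[0,0,0,0.002,0,0,0]]]' 60
```

```text
time: 14.85
position: [0.5972, 0.2667, -0.0095]
tcp_rot: [-0.033, 1.571, 0.033]
wrist_force: [-10.2, -0.6, 14.5]
width: 0.0135
time: 15.15
position: [0.5972, 0.2667, -0.0095]
tcp_rot: [-0.034, 1.576, 0.033]
wrist_force: [-27.0, -3.7, 23.3]
width: 0.0137
```

The walls have met the rail (27 N). Drawing back gently.

```bash
python3 -m handwheel '[[[0,0,0,-0.002,0,0,0],[0,-0.001,0,-0.004,0,0,0],[0,-0.001,0,-0.007,0,0,0],[0,-0.001,0,-0.011,0,0,0],[0,-0.001,0,-0.016,0,0,0],[0,-0.001,0,-0.021,0,0,0],[0,-0.001,0,-0.026,0,0,0],[0,-0.001,0,-0.031,0,0,0]]]' 60
python3 -m handwheel '[[[0,0,0,-0.005,0,0,0],[0,0,0,-0.010,0,0,0],[0,0,0,-0.014,0,0,0],[0,0,0,-0.017,0,0,0],[0,0,0,-0.018,0,0,0],[0,0,0,-0.018,0,0,0]]]' 60
python3 - <<'E'
from h import *
f,Rw,tw=cam('top');s=arm.state();print(s['position'],s['width'],s['wrist_force'])
cv2.imwrite('pics/top4.png',cv2.resize(f['color'][120:250,230:400],None,fx=4,fy=4))
for r in eyes.landmark_of('top','bar_1')[:3]: print(r['score'],r['centre'],ray(f,Rw,tw,r['centre'],.002).round(4))
E
```

```text
time: 15.95
position: [0.5681, 0.2648, -0.0094]
tcp_rot: [-0.032, 1.571, 0.032]
wrist_force: [1.0, 0.8, -0.1]
width: 0.0135
time: 16.55
position: [0.5505, 0.2641, -0.0094]
tcp_rot: [-0.032, 1.571, 0.032]
wrist_force: [-0.4, 0.4, -1.4]
width: 0.0133
[ 0.55060536  0.26413484 -0.00933277] 0.01338934795491152 [-1.00674054 -0.23144598 -2.19815982]
```

View pics/top4.png

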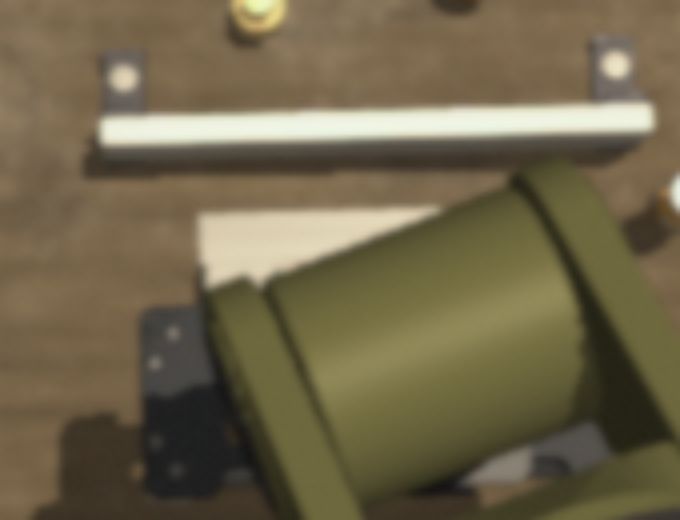

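No bars are left by the rail. Lifting with a slight nose-up tilt.

```bash
python3 -m handwheel '[[[0,-0.003,0,0,0,0,0],[0,-0.009,0,0,0,-0.01,0],[0,-0.017,0,0,0,-0.03,0],[0,-0.026,0,0,0,-0.05,0],[0,-0.036,0,0,0,-0.07,0],[0,-0.046,0,0,0,-0.08,0],[0,-0.054,0,0,0,-0.08,0],[0,-0.060,0,0,0,-0.08,0]]]' 60
python3 -m handwheel '[[[0,-0.004,0,0,0,0,0],[0,-0.006,0,0,0,0,0],[0,-0.006,0,0,0,0,0],[0,-0.006,0,0,0,0,0],[0,-0.006,0,0,0,0,0]]]' 60
python3 - <<'E'
from h import *
s=arm.state();print(s['position'],s['tcp_rot'],s['width'],s['wrist_force'])
for c in ('scene','wrist','top'):
    f,Rw,tw=cam(c);cv2.imwrite(f'pics/l_{c}.png',f['color'])
    for r in eyes.landmark_of(c,'bar_1')[:4]:
        X=ray(f,Rw,tw,r['centre'],.072);print(c,round(r['score'],2),r['centre'],X.round(3),'at bench',ray(f,Rw,tw,r['centre'],0).round(3))
E
```

```text
time: 17.45
position: [0.5509, 0.2643, 0.0519]
tcp_rot: [-0.03, 1.49, 0.034]
wrist_force: [-0.3, 0.5, -2.8]
width: 0.0139
time: 17.95
position: [0.5501, 0.264, 0.0563]
tcp_rot: [-0.031, 1.491, 0.033]
wrist_force: [-1.3, 0.8, -2.6]
width: 0.0134
[0.5500535  0.26403494 0.05628381] [-0.03092256  1.49118984  0.03312709] 0.013364997905705217 [-1.3396111   0.82371443 -2.59746916]
wrist 0.56 [310.5, 348.0] [0.629 0.291 0.072] at bench [0.688 0.302 0.   ]
top 0.63 [313.2, 178.3] [0.626 0.28  0.072] at bench [0.639 0.276 0.   ]
top 0.49 [342.6, 177.1] [0.628 0.233 0.072] at bench [0.642 0.225 0.   ]
```

Both bars show in the raised pan, at about x = 75 mm in the scoop frame, rather far forward. I'll tilt a bit more so that they slide back to the rear wall, then return towards level.

```bash
python3 -m handwheel '[[[0,0,0,0,0,-0.05,0],[0,0,0,0,0,-0.1,0],[0,0,0,0,0,-0.14,0],[0,0,0,0,0,-0.17,0],[0,0,0,0,0,-0.19,0],[0,0,0,0,0,-0.19,0],[0,0,0,0,0,-0.19,0],[0,0,0,0,0,-0.19,0]]]' 60
python3 - <<'E'
from h import *
s=arm.state();print(s['position'],s['tcp_rot'],s['width'])
for c in ('wrist','top'):
    f,Rw,tw=cam(c)
    for r in eyes.landmark_of(c,'bar_1')[:4]:
        print(c,round(r['score'],2),r['centre'],ray(f,Rw,tw,r['centre'],.08).round(3))
E
```

```text
time: 19.05
position: [0.5505, 0.2641, 0.0567]
tcp_rot: [-0.027, 1.301, 0.035]
wrist_force: [-0.0, -0.1, -2.0]
width: 0.014
[0.55047036 0.26409761 0.05674725] [-0.02661103  1.300877    0.03510637] 0.014030316196822372
wrist 0.41 [308.2, 351.5] [0.637 0.291 0.08 ]
top 0.61 [323.4, 158.5] [0.656 0.264 0.08 ]
top 0.6 [312.3, 184.5] [0.614 0.281 0.08 ]
top 0.43 [341.8, 180.7] [0.621 0.235 0.08 ]
```

```bash
python3 - <<'E'
from h import *
f,Rw,tw=cam('top');P=cloud(f,Rw,tw);x,y,z=P[...,0],P[...,1],P[...,2]
m=(z>.055)&(z<.13)&(x>.57)&(x<.66)&(y>.19)&(y<.34)
p=P[m];q=p
for _ in range(6):
    A=np.c_[q[:,0]-.6,q[:,1]-.26,np.ones(len(q))];k=np.linalg.lstsq(A,q[:,2],rcond=None)[0]
    r=p[:,2]-np.c_[p[:,0]-.6,p[:,1]-.26,np.ones(len(p))]@k;q=p[abs(r-.0)<.003]
print('plane slope x,y, z@.6',k,len(q),len(p),'front edge x',np.percentile(q[:,0],99.5))
b=p[(r>.006)&(r<.016)];print('bars/high pts',len(b))
for lo,hi in((.2,.255),(.262,.32)):
    c=b[(b[:,1]>lo)&(b[:,1]<hi)]
    if len(c): print(len(c),c.mean(0),np.percentile(c,[2,98],axis=0)[:,:2])
E
```

```text
plane slope x,y, z@.6 [0.25316616 0.01003681 0.08185411] 3272 4109 front edge x 0.644252706227752
bars/high pts 427
186 [0.60567754 0.23064098 0.09435916] [[0.57354051 0.20364919]
 [0.61833829 0.24822732]]
172 [0.60378429 0.28692312 0.09448443] [[0.5708468  0.2683668 ]
 [0.61577191 0.31209509]]
```

The pan is tilted 0.25 rad and the bars are about 60 mm ahead of the grip, safely inside the flat part. I'll level it and carry it back.

```bash
python3 -m handwheel '[[[0,0,0,0,0,0.03,0],[0,0,0,0,0,0.08,0],[0,0,0,0,0,0.13,0],[0,0,0,0,0,0.18,0],[0,0,0,0,0,0.22,0],[0,0,0,0,0,0.25,0],[0,0,0,0,0,0.27,0],[0,0,0,0,0,0.27,0]]]' 60
python3 -m handwheel '[[[0,0,0.002,-0.001,0,0,0],[0,0,0.008,-0.004,0,0,0],[0,0,0.017,-0.008,0,0,0],[0,0,0.029,-0.013,0,0,0],[0,0,0.043,-0.019,0,0,0],[0,0,0.058,-0.025,0,0,0],[0,0,0.073,-0.031,0,0,0],[0,0,0.088,-0.037,0,0,0]]]' 60
python3 -m handwheel '[[[0,0,0.014,-0.006,0,0,0],[0,0,0.027,-0.012,0,0,0],[0,0,0.038,-0.017,0,0,0],[0,0,0.047,-0.02,0,0,0],[0,0,0.054,-0.022,0,0,0],[0,0,0.058,-0.023,0,0,0],[0,0,0.06,-0.024,0,0,0],[0,0,0.06,-0.024,0,0,0]]]' 60
python3 - <<'E'
from h import *
s=arm.state();print(s['position'],s['tcp_rot'],s['width'],s['wrist_force'])
for c in ('wrist','top','scene'):
    f,Rw,tw=cam(c)
    for r in eyes.landmark_of(c,'bar_1')[:4]:
        print(c,round(r['score'],2),r['centre'],ray(f,Rw,tw,r['centre'],.067).round(3))
E
```

```text
time: 20.1
position: [0.5505, 0.264, 0.0565]
tcp_rot: [-0.032, 1.571, 0.032]
wrist_force: [-0.3, 0.2, -2.8]
width: 0.014
time: 20.9
position: [0.5089, 0.352, 0.0567]
tcp_rot: [-0.033, 1.571, 0.033]
wrist_force: [0.1, 1.1, -2.0]
width: 0.0136
time: 21.7
position: [0.4832, 0.4094, 0.0566]
tcp_rot: [-0.032, 1.571, 0.032]
wrist_force: [0.3, -0.4, -2.4]
width: 0.0133
[0.48321865 0.40941584 0.05663247] [-0.03229481  1.57062654  0.03222846] 0.013250685450955662 [ 0.28803077 -0.39726137 -2.43926136]
wrist 0.45 [311.0, 346.6] [0.561 0.436 0.067]
top 0.5 [251.7, 217.8] [0.562 0.376 0.067]
scene 0.51 [226.2, 234.7] [0.559 0.426 0.067]
```

```bash
python3 - <<'E'
from h import *
f,Rw,tw=cam('top');P=cloud(f,Rw,tw);x,y,z=P[...,0],P[...,1],P[...,2]
m=(z>.05)&(z<.1)&(x>.5)&(x<.62)&(y>.33)&(y<.49);p=P[m]
fl=p[(p[:,2]<.07)];print('floor z',np.median(fl[:,2]),'front',np.percentile(fl[:,0],99.5))
for lo,hi in((.35,.405),(.405,.465)):
    c=p[(p[:,2]>.074)&(p[:,2]<.085)&(p[:,1]>lo)&(p[:,1]<hi)&(p[:,0]>.52)]
    if len(c)>3: print(len(c),cv2.minAreaRect(c[:,:2].astype(np.float32)),np.percentile(c[:,:2],[5,95],axis=0).round(3).tolist())
cv2.imwrite('pics/l2.png',cv2.resize(f['color'][180:300,180:330],None,fx=5,fy=5))
E
```

```text
floor z 0.06745263788379585 front 0.5842216316846565
108 ((0.5532596707344055, 0.37575316429138184), (0.011195083148777485, 0.023832278326153755), 0.8267310261726379) [[0.548, 0.364], [0.559, 0.385]]
```

View pics/l2.png

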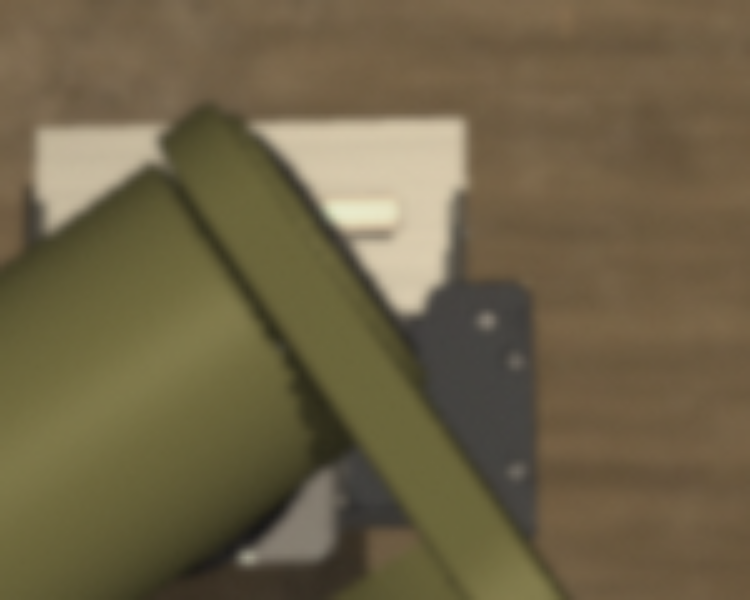

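The bar at (365,215) sits in the pan, about 66 mm ahead of the grip (mid-pan). The other is hidden by the arm but was detected from the wrist and scene cameras. Lowering.

```bash
python3 -m handwheel '[[[0,0.003,0,0,0,0,0],[0,0.01,0,0,0,0,0],[0,0.02,0,0,0,0,0],[0,0.03,0,0,0,0,0],[0,0.04,0,0,0,0,0],[0,0.049,0,0,0,0,0],[0,0.056,0,0,0,0,0],[0,0.06,0,0,0,0,0]]]' 60
python3 -m handwheel '[[[0,0.002,0,0,0,0,0],[0,0.004,0,0,0,0,0],[0,0.005,0,0,0,0,0],[0,0.006,0,0,0,0,0],[0,0.006,0,0,0,0,0],[0.06,0.006,0,0,0,0,0],[0.06,0.006,0,0,0,0,0],[0.06,0.006,0,0,0,0,0]]]' 20
python3 -m handwheel '[[[0.06,0,0,0,0,0,0],[0.06,0,0,0,0,0,0],[0.06,0,0,0,0,0,0],[0.06,0,0,0,0,0,0],[0.06,0,0,0,0,0,0],[0.06,0,0,0,0,0,0]]]'
```

```text
time: 22.85
position: [0.483, 0.4093, -0.0042]
tcp_rot: [-0.033, 1.571, 0.032]
wrist_force: [-0.1, 0.7, -1.4]
width: 0.0135
time: 23.65
position: [0.4833, 0.4096, -0.009]
tcp_rot: [-0.032, 1.57, 0.033]
wrist_force: [-0.4, -0.2, -0.6]
width: 0.0345
time: 24.25
position: [0.4832, 0.4095, -0.0093]
tcp_rot: [-0.032, 1.571, 0.032]
wrist_force: [0.3, 0.0, -0.8]
width: 0.0601
```

Released. I'll rise straight up, move clear and check.

```bash
python3 -m handwheel '[[[0.06,-0.01,0,0,0,0,0],[0.06,-0.03,0,0,0,0,0],[0.06,-0.06,0,0,0,0,0],[0.06,-0.1,0,0,0,0,0],[0.06,-0.14,0,-0.03,0,0,0],[0.06,-0.17,-0.02,-0.07,0,0,0],[0.06,-0.2,-0.06,-0.1,0,0,0],[0.06,-0.2,-0.1,-0.12,0,0,0]]]'
python3 -m handwheel '[[[0.06,0,-0.04,0,0,0,0],[0.06,0,-0.08,0,0,0,0],[0.06,0,-0.12,0,0,0,0],[0.06,0,-0.16,0,0,0,0],[0.06,0,-0.16,0,0,0,0],[0.06,0,-0.16,0,0,0,0],[0.06,0,-0.16,0,0,0,0]]]'
python3 - <<'E'
from h import *
f,Rw,tw=cam('top');P=cloud(f,Rw,tw);x,y,z=P[...,0],P[...,1],P[...,2]
m=(z>.045)&(z<.08)&(np.hypot(x-.485,y-.41)<.04);g=P[m];print('grip',g.mean(0),len(g),cv2.minAreaRect(g[:,:2].astype(np.float32)))
for r in eyes.landmark_of('top','bar_1')[:4]: print(round(r['score'],2),r['centre'],(ray(f,Rw,tw,r['centre'],.002)).round(4))
m=(x>.53)&(x<.575)&(abs(y-.41)<.06)
for lo,hi in((.35,.405),(.405,.465)):
    c=P[m&(z>.009)&(z<.02)&(y>lo)&(y<hi)];print(len(c),cv2.minAreaRect(c[:,:2].astype(np.float32)) if len(c)>3 else '')
q=P[m&(z<.006)];print('floor z & slopes',np.linalg.lstsq(np.c_[q[:,0]-.55,q[:,1]-.41,np.ones(len(q))],q[:,2],rcond=None)[0])
E
```

```text
time: 25.05
position: [0.3689, 0.3092, 0.1934]
tcp_rot: [-0.032, 1.566, 0.036]
wrist_force: [0.4, 0.0, 0.4]
width: 0.0601
time: 25.75
position: [0.3763, 0.1499, 0.1905]
tcp_rot: [-0.033, 1.57, 0.033]
wrist_force: [0.2, 0.1, 0.2]
width: 0.0598
grip [0.48626541 0.40727586 0.05614736] 250 ((0.4860852062702179, 0.40800172090530396), (0.04016400873661041, 0.015057744458317757), 2.3434531688690186)
0.59 [222.8, 227.2] [0.5515 0.4296 0.002 ]
0.51 [249.7, 220.9] [0.5631 0.3839 0.002 ]
111 ((0.553584635257721, 0.3773742914199829), (0.010556844063103199, 0.027224641293287277), 0.6993180513381958)
113 ((0.5510208606719971, 0.43126189708709717), (0.010453840717673302, 0.027243023738265038), 1.2652218341827393)
floor z & slopes [-0.01248536 -0.00182873  0.00186948]
```

Both bars are in the pan, about 67 mm ahead of the grip. The scoop lies flat, 11 mm from where it started. Handing in.

```bash
python3 -c "
from rig import workorder
print(workorder.finish_job())"
```

```text
the job is handed in; nothing more can be done
None
```

I scooped up both bars against the rail, lifted the loaded scoop about 65 mm, set it back and let go. I handed the job in at about 26 s; no verdict is reported.

**Last checks (top camera):**
- **Bars:** both lie in the pan, about 65–67 mm ahead of the grip and at about y = +24 and -30 mm. The limits are 26–93 mm and ±67 mm.
- **Scoop:** it lies flat, with a floor slope of about 0.01 rad. The grip is about 11 mm from its starting place.
- **Gripper:** it is open and well clear of everything.

**What failed or disagreed:**
- **First two grasps missed:** the fingers closed in the air above the grip. Wrist depth showed the fingertips about 38 mm short of the reported TCP. I corrected for that, and the scoop had not been disturbed.
- **Bar positions in the raised pan:** the landmark detector put them about 10 mm further forward than the depth data did. Both readings were within limits.
- **Tilting the pan back:** I tilted it to about 0.25 rad to slide the bars to the rear wall. They moved little or not at all and stayed mid-pan.
- **Second bar:** the arm hid it from the top camera just before I lowered the scoop. I relied on wrist and scene detections then; the final check shows it in the pan.

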